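# File the recipe card, then hold the spring clip gaping over its edge

## Task

Put the recipe card with the red tab back into the red slot of the card file, upright and fully down, and let go of it. Then squeeze the green spring clip by its handles, take it off its little stand and finish holding it squeezed wide open over the card's top edge beside the tab, one jaw well down each side and neither jaw touching the card, so that a second sheet could be slipped in: keep holding it like that at the end, do not let it bite or let it go. Leave the coffee cup, the salt shaker and the jam jar where they stand.

Things in the scene. Friction and masses are not known exactly. Their poses are not given: they have to be found in the camera images.
- card: Stiff white recipe card, panel 120 x 4 x 95 mm, red grip tab on the middle of its top edge, red band and grey lines on both faces, about 70 g; stands upright in the dark wooden stand at first. Origin: middle of its bottom edge. x along the 120 mm width, y through the 4 mm thickness, z up to the tab (top edge of the panel at z = 95 mm). Either face may go either way.
- card_tab (a point): The point to grip the card by: inside the red tab, 13 mm above the card's top edge. The tab is 26 mm along the card, 9 mm thick and stands 28 mm above the edge; it is gripped across the 9 mm (card's y).
- stand: Dark wooden reading stand, 136 x 43 x 30 mm, fixed, in which the card stands at the start in a slot along its x axis (inner floor 4 mm above its origin, walls 30 mm high). Origin: centre of its underside, on the draining board.
- slot_red: Slot of the card file with red lips, the card's own place: light wood, 136 mm long (x), 18.5 mm wide (y), fixed. Inside 126 x 6.5 mm; walls 34 mm high, above them lips flare to 43 mm above the origin, 20 mm apart. Origin: centre of its underside, on the file's 6 mm base. Red, blue and yellow slots stand side by side 50 mm apart in changing order, all empty.
- slot_red_floor (a point): Centre of the red slot's inner floor, 4 mm above the slot's origin: the card's origin comes here (within about 3 mm along the slot). Axes as the slot's.
- slot_blue: The same slot with blue lips (not for this card).
- slot_yellow: The same slot with yellow lips (not for this card). Beyond the file on the right stand a toaster (190 mm high) and, 0.5 m above the worktop, a wall cupboard: carry things no higher than needed there.
- clip: Green spring clip like a clothes peg, 22 mm wide, 45 g, jaws down, handles up, biting the top of a steel fin. This body is its +y lever. Origin on the hinge pin; at first x along pin and fin, y across, z up. Flat handles end 50 mm above the pin, jaws 40 mm below. While squeezed each lever turns half of joint clip_lever, so this body leans about x by that half; the clip as a whole stays upright.
- clip_lever (a joint): Opening of the clip (rad) between its levers: 0 with the jaws on a 4 mm plate (start), -0.1 fully shut, 0.54 handles squeezed to their firm stop (jaw tips then 25 mm apart). Squeezing takes about 6 N at first, 10 N at the stop.
- clip_hinge (a point): The clip's hinge pin, mid-clip; at first 28 mm above the fin's top edge. The handles are plates from 10 to 50 mm above the pin, at first leaning out to 52 mm over their outer faces at the top; at the stop upright, parallel, 26 mm over their faces. Squeeze them along the clip's y with the pads 20 to 50 mm above the pin; 25 to 40 N is ample.
- jaw_a (a point): Inner lower tip of the jaw on the clip's +y side, 40 mm from the pin.
- jaw_b (a point): Inner lower tip of the other jaw, 40 mm from the pin; the middle between jaw_a and jaw_b is where the clip's mouth is.
- stand_clip: The clip's stand, fixed: grey foot 70 x 60 x 12 mm with an upright steel fin, 44 mm long along its x, 4 mm thick, top edge 62 mm above the worktop, on which the clip grips. Origin: centre of its underside.
- cup: Striped espresso cup, 58 x 87 x 56 mm, loose; leave alone. Origin: centre of its underside.
- salt: Salt shaker with grey cap, 44 x 44 x 90 mm, loose; leave alone. Origin: centre of its underside.
- jam: Jam jar with green lid, 62 x 62 x 91 mm, loose; leave alone. Origin: centre of its underside.
Things that resemble listed ones, but are neither listed nor needed, are in the scene too. Several things have the shape of the card; the one meant has the colours described above. What is shaped like the clip but purple is not meant.

How it is judged:
By the outcome, as a careful person would: the job done as asked, in the order asked, and still so for the second after the job is handed in, while the arm keeps its last pose, push and grip.
It also fails if it takes over 58 s, if anything falls off the work surface, if the arm or the gripper's body presses on something with over 40 N, if the wrist force passes 120 N, or if a joint passes its speed limit or range.

## Robot

A 6-joint arm with a two-finger parallel gripper is mounted at the origin on a cart in front of the work surface, level with it; the furniture and walls round the work are solid. World frame = base frame: x ahead of the robot, y to its left, z up, the work surface at z = 0. Lengths are in m, angles in degrees, forces in N, time in s.
With the tool pointing down it reaches from about 0.3 to 0.75 m from the base axis. Payload 8.5 kg.
Tool frame: the origin (TCP) lies midway between the tips of the shut fingers; the grasp point (between the pads) lies 19 mm behind it; z points along the fingers, y is the line along which they close (so a half turn about z gives the same grasp; the last joint's range is limited). The gripper opens to 85 mm and grips with 20 to 120 N. Pads are 22 mm wide; open, the fingers measure 114 mm over their backs; the gripper's body (76 mm by 85 mm) begins 54 mm behind the grasp point. The pads swing forward as they close: fully open they stand 13 mm farther back than shut.
Start: joints at [53.898, 21.807, 74.336, -0, 83.858, -12.336], TCP at [0.222, 0.503, 0.194] pointing down, gripper open.
Joint ranges: [-178.18, 178.18], [-50.72, 133.34], [12.68, 142.11], [-81.47, 261.47], [9.98, 163.14], [-165.26, 165.26]. Speed limits (degrees/s): [136.94, 136.94, 180, 180, 180, 180].

## Interface

Orientations are given as a 3x3 rotation matrix whose columns are the frame's x, y, z axes.
In Python, from rig import env, get_image, close_job gives the robot as it stands.
- The arm moves only by the tool step_arm, never from a script. Its argument "targets" is a list of rows, each a list of 2 entries, a list of its own where there are three numbers: the shift along the tool's x, y, z as a fraction of full scale, then the turn, a rotation vector about the tool's x, y, z as a fraction of full scale. In form: [[[x, y, z], [wx, wy, wz]], ...]. A call has 1 to 10 rows; each row is the pose to reach, as a shift and turn from the pose commanded when the call began, along the tool's axes at that moment; what a row does not reach only later rows make up. Full scale, the value 1, is 0.3 m for a shift and 45 degrees for a turn. A row lasts 1/12 s, in which the tool goes at most 41.7 mm and 7.16 degrees, less where a joint would pass 70% of its speed; a pose out of reach is approached as far as the arm can. A call with a number of a shift or a turn outside -1 to 1 is refused whole. A call with a gripper value outside its range is refused whole. "jaw" is the finger opening in mm, from 0 to 85.4, set as the call begins (left out, the last holds). The fingers move at their own pace and stop on an object; "grip_force" is the grip in N (left out, the last holds). Time passes only in rows, so rows that repeat a pose let the fingers close. It gives the time, the measured TCP pose, the force, the opening and the grip force at its end, in the units of the state.
- env.observe(): the state, without advancing time (a new reading comes with each control period).
- get_image(name): name is "scene" or "top" or "wrist"; returns a dict with "img" (400x640x3 uint8, red, green, blue), "z_map" (400x640 float32, m along the optical axis (not along the pixel's ray), 0 where there is no reading), "intrinsics" (3x3 intrinsics, pixels), "D" ([k1, k2, p1, p2, k3] as OpenCV has them; the pictures are not rectified), "rvec" (rotation vector, rad) and "tvec" (3), from world to camera coordinates, as OpenCV has them. Camera axes: x right, y down, z forward; pixel columns grow to the right and rows downward; lengths in m; the calibration is good to about 2 mm. A picture is of the moment at which its call begins.
- close_job(): hands the job in; it is judged then, once.
The state is a dict: "time_s": time; "q": joint angles; "qvel": joint speeds; "joint_efforts": joint torques, N m; "position": TCP position; "tool_rot": TCP orientation; "ft_force": force on the tool from outside, world axes, zero at the start; "wrist_torque": the same for the moment, N m; "grip_width": finger opening in m; "gripper_force": force on a finger pad.
Only numpy, scipy, OpenCV 4.12 (cv2) and the standard library are available. Lean on these libraries where they do the work, as an engineer would, in place of code of your own. Each camera call takes 0.05 s, during which the arm holds its last target. There are 200 camera calls.

## Working session

There is one attempt and no reset: what is moved stays moved. The work goes in short steps, Python scripts to look and compute and a tool call to move; the robot and the scene stay as the last step left them, time stands still between calls to the robot, and variables do not carry over. Pictures are saved under pics/ and viewed, at most 11 in all, crops included, and the job is handed in when it is done.

Besides the shell and the picture viewer there is one more tool, called after ">>>" by a JSON object that holds its "op" and its "data". step_arm: Moves the arm, as the interface text tells. Its arguments: {"type":"object","properties":{"targets":{"type":"array","items":{"type":"array"}},"jaw":{"type":"number"},"grip_force":{"type":"number"}},"required":["targets"]}

```bash
mkdir -p pics; ls
cat > h.py <<'E'
import numpy as np, cv2, pickle
from rig import env, get_image, close_job
def grab(n):
    d=get_image(n); pickle.dump(d,open(f'{n}.pkl','wb')); return d
def load(n): return pickle.load(open(f'{n}.pkl','rb'))
def cloud(d):
    K=np.array(d['intrinsics'],float);D=np.array(d['D'],float)
    h,w=d['z_map'].shape
    u,v=np.meshgrid(np.arange(w),np.arange(h))
    p=cv2.undistortPoints(np.stack([u.ravel(),v.ravel()],1).astype(float)[:,None],K,D).reshape(h,w,2)
    z=d['z_map'][...,None]
    c=np.concatenate([p*z,z],2)
    R=cv2.Rodrigues(np.array(d['rvec'],float))[0];t=np.array(d['tvec'],float).ravel()
    W=(c-t)@R
    W[d['z_map']<=0]=np.nan
    return W
def save(d,f): cv2.imwrite('pics/'+f,d['img'][...,::-1])
E
python3 - <<'E'
from h import *
for n in ['scene','top','wrist']:
    d=grab(n); save(d,n+'0.png')
    print(n,d['rvec'],d['tvec'])
a=np.vstack([load('scene')['img'],load('top')['img']]);
o=env.observe();print(o)
E
```

```text
pics
scene [ 2.22897413 -0.52331687  0.23239561] [-0.52500203  0.1656589   0.87800116]
top [ 2.20598774 -2.17337711  0.05394057] [-0.10781802  0.53687506  1.36875925]
wrist [-2.40054341 -1.56405523 -0.24934661] [-0.54860267 -0.0403885   0.38137942]
{'time_s': 0.15, 'q': array([ 5.38982037e+01,  2.18311323e+01,  7.43710431e+01, -1.10660292e-03,
        8.38572393e+01, -1.23341809e+01]), 'qvel': array([ 0.07247859, -0.12399499, -0.14982448,  0.04162285, -0.06357971,
       -0.02715451]), 'joint_efforts': array([ 2.34090490e-03, -4.48621202e+01, -2.31342834e+01, -1.43648140e-04,
        3.79772726e-03, -6.75747970e-06]), 'position': array([0.22150679, 0.50314761, 0.1932849 ]), 'tool_rot': array([[-9.15188390e-01,  4.03025876e-01, -5.95497148e-04],
       [ 4.03026265e-01,  9.15188018e-01, -8.49167050e-04],
       [ 2.02755560e-04, -1.01714882e-03, -9.99999462e-01]]), 'ft_force': array([ 0.43883147, -0.73981559, -0.01623932]), 'wrist_torque': array([0.01500408, 0.0269587 , 0.01434666]), 'gripper_force': 0.0, 'grip_width': 0.08587218628412403}
```

View pics/scene0.png

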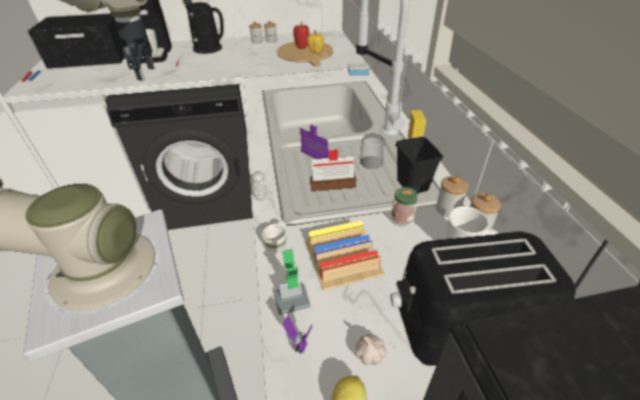

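View pics/top0.png

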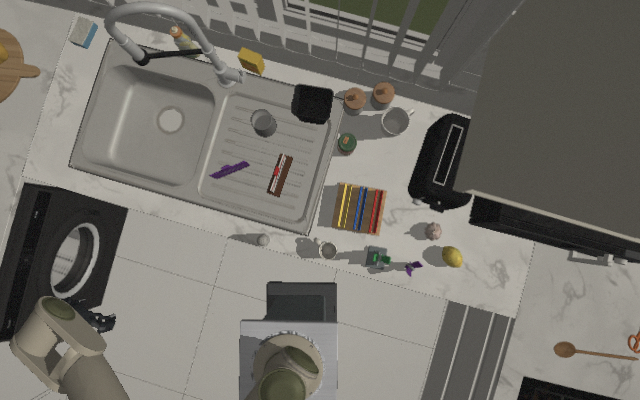

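The scene view shows the card in its dark stand (333,170), the red slot nearest the toaster (350,262), and the clip (291,268) with a purple decoy below it. The top view shows the tab at (277,172), red lips (378,212), clip (380,258), cup (328,250), salt (263,240) and jam (347,144).

```bash
cat >> h.py <<'E'
def hsv(d): return cv2.cvtColor(d['img'],cv2.COLOR_RGB2HSV)
def mask(d,col):
    H=hsv(d);h,s,v=[H[...,i].astype(int) for i in range(3)]
    return {'red':((h<6)|(h>174))&(s>150)&(v>70),'green':(h>50)&(h<75)&(s>130)&(v>60),
     'blue':(h>100)&(h<122)&(s>110)&(v>60),'yellow':(h>22)&(h<33)&(s>150)&(v>90),
     'white':(s<40)&(v>150),'brown':(h<16)&(s>80)&(v<120)}[col]
def blobs(d,col,mn=15):
    W=cloud(d);m=mask(d,col).astype(np.uint8)
    n,l,st,c=cv2.connectedComponentsWithStats(m)
    for i in range(1,n):
        if st[i,4]<mn: continue
        P=W[l==i];P=P[~np.isnan(P[:,0])]
        if len(P)<8: continue
        if not(0.2<np.median(P[:,0])<0.9 and abs(np.median(P[:,1]))<0.6 and -0.05<np.median(P[:,2])<.3): continue
        r=cv2.minAreaRect((P[:,:2]*1000).astype(np.float32))
        print(col,c[i].round(),st[i,4],'med',np.median(P,0).round(4),'lo',np.percentile(P,3,0).round(3),'hi',np.percentile(P,97,0).round(3),'rect',np.round(r[0]),np.round(r[1]),round(r[2],1))
E
python3 - <<'E'
from h import *
for n in ['top','scene']:
    d=load(n);print(n)
    for c in ['red','blue','yellow','green','brown']: blobs(d,c)
d=load('top');W=cloud(d)
for u,v in [(263,240),(328,250),(347,144),(263,123),(230,75),(440,160),(312,103),(230,169),(412,268)]: print(u,v,np.nanmedian(W[v-2:v+3,u-2:u+3].reshape(-1,3),0).round(3))
print('board', W[150:160,300:310].reshape(-1,3).mean(0))
# crop zooms
def crop(d,x0,y0,x1,y1,s): return cv2.resize(d['img'][y0:y1,x0:x1],None,fx=s,fy=s,interpolation=cv2.INTER_CUBIC)
s=load('scene')
im=np.hstack([crop(s,220,120,400,370,2.2)[:550],crop(d,250,130,430,290,2.2)[:352] if 0 else cv2.resize(crop(d,250,140,400,280,1),(400,550))])
cv2.imwrite('pics/z1.png',im[...,::-1])
E
```

```text
top
red [276. 171.] 32 med [0.6212 0.0336 0.1246] lo [0.61  0.028 0.033] hi [0.648 0.041 0.13 ] rect [629.  35.] [40. 14.] 8.5
red [373. 211.] 99 med [ 0.5076 -0.266   0.0469] lo [ 0.447 -0.278  0.04 ] hi [ 0.571 -0.253  0.054] rect [ 507. -267.] [ 12. 134.] 80.8
red [378. 211.] 108 med [ 0.5077 -0.2817  0.0467] lo [ 0.445 -0.293  0.039] hi [ 0.565 -0.27   0.054] rect [ 505. -283.] [ 13. 132.] 79.5
blue [357. 208.] 89 med [ 0.5164 -0.2157  0.0464] lo [ 0.456 -0.228  0.039] hi [ 0.58  -0.206  0.053] rect [ 518. -217.] [  8. 133.] 80.1
blue [362. 209.] 106 med [ 0.5131 -0.2313  0.0468] lo [ 0.453 -0.243  0.039] hi [ 0.574 -0.22   0.054] rect [ 515. -234.] [ 11. 132.] 80.1
brown [379.  94.] 138 med [ 0.8707 -0.2744  0.0922] lo [ 0.844 -0.299  0.084] hi [ 0.895 -0.259  0.107] rect [ 871. -280.] [61. 43.] 9.1
brown [351.  98.] 105 med [ 0.853  -0.1902  0.0929] lo [ 0.838 -0.209  0.087] hi [ 0.875 -0.171  0.109] rect [ 856. -192.] [52. 32.] 61.7
brown [350. 106.] 32 med [ 0.8285 -0.1859  0.0907] lo [ 0.822 -0.209  0.084] hi [ 0.843 -0.171  0.095] rect [ 831. -188.] [49. 11.] 63.0
brown [27
[... 953 characters left out ...]
 226 med [ 0.3706 -0.5094  0.0534] lo [ 0.347 -0.524  0.046] hi [ 0.393 -0.499  0.059] rect [ 369. -510.] [50. 25.] 12.5
green [290. 269.] 248 med [ 0.3679 -0.288   0.1078] lo [ 0.358 -0.306  0.066] hi [ 0.377 -0.261  0.135] rect [ 368. -283.] [49. 16.] 79.6
brown [332. 184.] 377 med [0.6159 0.0177 0.0204] lo [ 0.56  -0.003  0.005] hi [0.673 0.038 0.03 ] rect [617.  20.] [ 28. 126.] 65.4
263 240 [0.413 0.073 0.087]
328 250 [ 0.381 -0.126  0.009]
347 144 [ 0.711 -0.179  0.09 ]
263 123 [0.775 0.082 0.086]
230 75 [0.928 0.191 0.085]
440 160 [ 0.656 -0.44   0.188]
312 103 [ 0.862 -0.067  0.008]
230 169 [0.631 0.184 0.069]
412 268 [ 0.33  -0.391  0.044]
board [ 0.69147923 -0.0447347  -0.00097048]
```

View pics/z1.png

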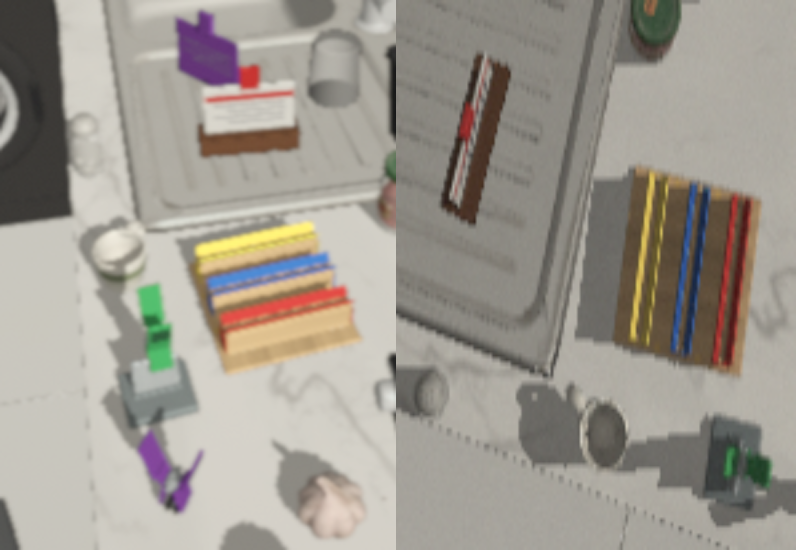

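```bash
cat >> h.py <<'E'
def fit(P):
    P=P[~np.isnan(P[:,0])][:,:2];c=np.median(P,0);u,s,v=np.linalg.svd(P-c,full_matrices=False);v=v[0]*np.sign(v[0][0])
    t=(P-c)@v; n=np.array([-v[1],v[0]]); lo,hi=np.percentile(t,[2,98]); nn=np.median((P-c)@n)
    return (c+v*(lo+hi)/2+n*nn).round(4),round(np.degrees(np.arctan2(v[1],v[0])),2),(hi-lo).round(4)
def sel(d,m,x,y,z):
    W=cloud(d);k=m&(W[...,0]>x[0])&(W[...,0]<x[1])&(W[...,1]>y[0])&(W[...,1]<y[1])&(W[...,2]>z[0])&(W[...,2]<z[1])
    return W[k]
def plan(pos,yaw,o=None):
    # yaw: world angle of tool y (closing line), tool down
    o=o or env.observe();R=o['tool_rot'];p=o['position']
    from scipy.spatial.transform import Rotation as Ro
    cur=np.degrees(np.arctan2(R[1,1],R[0,1])); y=np.radians(cur+((yaw-cur+90)%180-90))
    Y=np.array([np.cos(y),np.sin(y),0]);Z=np.array([0,0,-1.]);T=np.stack([np.cross(Y,Z),Y,Z],1)
    s=R.T@(np.array(pos)-p)/0.3; w=Ro.from_matrix(R.T@T).as_rotvec(degrees=True)/45
    print('shift',s.round(4),'turn',w.round(4),'cur',p.round(4),round(cur,1),'F',o['ft_force'].round(1),'w',round(o['grip_width'],4),'t',o['time_s'])
E
python3 - <<'E'
from h import *
for n in ['top','scene']:
    d=load(n);a=np.ones((400,640),bool)
    print(n,'lipR',fit(sel(d,mask(d,'red'),(.4,.65),(-.32,-.23),(.044,.06))),'lipB',fit(sel(d,mask(d,'blue'),(.4,.65),(-.3,-.19),(.044,.06))))
    P=sel(d,a,(.5,.75),(-.03,.1),(.085,.105)); print('card',fit(P),len(P),P[:,2].max())
    P=sel(d,mask(d,'red'),(.55,.7),(0,.08),(.1,.15)); print('tab',fit(P),len(P),P.mean(0))
    P=sel(d,mask(d,'brown'),(.5,.75),(-.03,.1),(.022,.036));print('stand',fit(P),len(P))
    P=sel(d,mask(d,'green')|(hsv(d)[...,0]>45)&(hsv(d)[...,0]<85)&(hsv(d)[...,1]>100),(.3,.45),(-.36,-.2),(.06,.16));print('clip',fit(P),len(P),P.max(0),P.min(0))
plan((.622,.033,.2),71)
E
```

```text
top lipR (array([ 0.5067, -0.2788]), np.float64(-9.61), np.float64(0.125)) lipB (array([ 0.5138, -0.2293]), np.float64(-9.91), np.float64(0.1226))
card (array([0.6209, 0.0344]), np.float64(-18.83), np.float64(0.1097)) 58 0.1039511965361135
tab (array([0.6202, 0.0334]), np.float64(-16.34), np.float64(0.022)) 29 [0.62024832 0.033658   0.12305655]
stand (array([0.6168, 0.0255]), np.float64(-19.58), np.float64(0.1291)) 281
clip (array([ 0.3654, -0.2805]), np.float64(79.31), np.float64(0.0475)) 77 [ 0.37872564 -0.25627741  0.14208405] [ 0.35257376 -0.30416552  0.07654739]
scene lipR (array([ 0.511 , -0.2651]), np.float64(-10.01), np.float64(0.1235)) lipB (array([ 0.5188, -0.2161]), np.float64(-9.93), np.float64(0.1239))
card (array([0.6252, 0.0331]), np.float64(-18.33), np.float64(0.1149)) 193 0.10485803739681142
tab (array([0.6235, 0.0316]), np.float64(-16.9), np.float64(0.0174)) 59 [0.6236903  0.03139403 0.1129232 ]
stand (array([0.6159, 0.0179]), np.float64(-19.33), np.float64(0.1236)) 177
clip (array([ 0.3675, -0.2829]), np.float64(80.4), np.float64(0.047)) 328 [ 0.38027088 -0.25773318  0.13754768] [ 0.35605157 -0.30828148  0.0604207 ]
shift [-1.8534 -0.8962 -0.0218] turn [-0.0013 -0.0003 -0.1059] cur [0.2215 0.5031 0.1933] 66.2 F [ 0.4 -0.7 -0. ] w 0.0859 t 0.15
```

>>> {"op": "step_arm", "data": {"targets": [[[-0.06, -0.03, 0], [0, 0, 0]], [[-0.16, -0.08, 0], [0, 0, 0]], [[-0.28, -0.135, -0.01], [0, 0, 0]], [[-0.4, -0.19, -0.01], [0, 0, 0]], [[-0.52, -0.25, -0.015], [0, 0, 0]], [[-0.64, -0.31, -0.02], [0, 0, 0]], [[-0.76, -0.37, -0.02], [0, 0, 0]], [[-0.86, -0.415, -0.02], [0, 0, 0]], [[-0.92, -0.44, -0.02], [0, 0, 0]], [[-0.93, -0.45, -0.02], [0, 0, 0]]], "jaw": 60, "grip_force": 40}}

```text
time_s: 0.98
position: [0.4246, 0.2651, 0.1993]
tool_rot: [[-0.914, 0.406, -0.0], [0.406, 0.914, -0.001], [-0.0, -0.001, -1.0]]
ft_force: [0.3, 0.1, -0.4]
grip_width: 0.0601
gripper_force: 0.0
```

>>> {"op": "step_arm", "data": {"targets": [[[-0.06, -0.03, 0], [0, 0, 0]], [[-0.16, -0.08, 0], [0, 0, -0.02]], [[-0.28, -0.135, 0], [0, 0, -0.04]], [[-0.4, -0.19, 0], [0, 0, -0.06]], [[-0.52, -0.25, 0], [0, 0, -0.08]], [[-0.64, -0.31, 0], [0, 0, -0.1]], [[-0.76, -0.37, 0], [0, 0, -0.106]], [[-0.86, -0.415, 0], [0, 0, -0.106]], [[-0.91, -0.435, 0], [0, 0, -0.106]], [[-0.92, -0.445, 0], [0, 0, -0.106]]]}}

```text
time_s: 1.82
position: [0.6225, 0.0325, 0.1986]
tool_rot: [[-0.945, 0.327, -0.001], [0.327, 0.945, 0.0], [0.001, -0.0, -1.0]]
ft_force: [0.4, 0.5, -1.0]
grip_width: 0.06
gripper_force: 0.0
```

Run:
```python
from h import *
d=grab('wrist');save(d,'w1.png');a=np.ones((400,640),bool)
P=sel(d,a,(.5,.75),(-.05,.1),(.088,.105)); print('card',fit(P),len(P),P[:,2].max())
P=sel(d,mask(d,'red'),(.55,.7),(-.02,.08),(.1,.15)); print('tab',fit(P),len(P),P.mean(0),np.percentile(P[:,2],98))
P=sel(d,mask(d,'brown'),(.5,.75),(-.05,.12),(.02,.036));print('stand',fit(P),len(P),np.percentile(P[:,2],98))
plan((.622,.033,.2),71)
```

```text
card (array([0.6242, 0.0355]), np.float64(-18.55), np.float64(0.1158)) 396 0.10462435374841539
tab (array([0.6238, 0.0353]), np.float64(-18.73), np.float64(0.0242)) 335 [0.6219221  0.03609274 0.1241362 ] 0.12788516086765878
stand (array([0.6211, 0.0316]), np.float64(-18.34), np.float64(0.1294)) 2926 0.031282540369618375
shift [-0.0011 -0.0002 -0.004 ] turn [-0.0004 -0.0017 -0.0015] cur [0.6217 0.0332 0.1988] 70.9 F [-1.2  0.9 -0.7] w 0.0599 t 1.8667
```

View pics/w1.png

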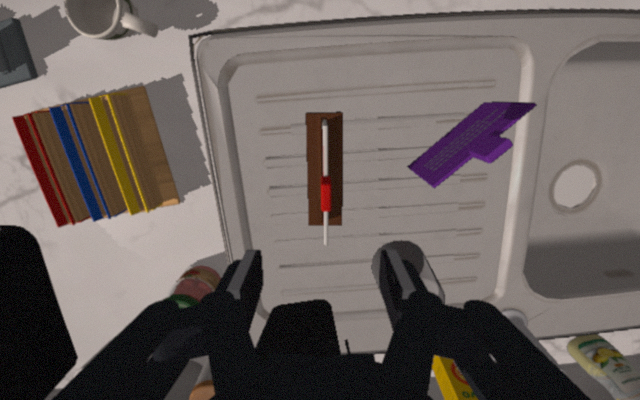

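The wrist view shows the tab (326,192) on the card in its stand, fingers well aligned either side. Descending on it.

>>> {"op": "step_arm", "data": {"targets": [[[-0.004, 0.007, 0.03], [0, 0, -0.01]], [[-0.004, 0.007, 0.1], [0, 0, -0.01]], [[-0.004, 0.007, 0.18], [0, 0, -0.01]], [[-0.004, 0.007, 0.25], [0, 0, -0.01]], [[-0.004, 0.007, 0.3], [0, 0, -0.01]], [[-0.004, 0.007, 0.33], [0, 0, -0.01]], [[-0.004, 0.007, 0.343], [0, 0, -0.01]], [[-0.004, 0.007, 0.343], [0, 0, -0.01]]]}}

```text
time_s: 2.53
position: [0.6226, 0.0366, 0.0965]
tool_rot: [[-0.948, 0.317, -0.001], [0.317, 0.948, 0.0], [0.001, -0.0, -1.0]]
ft_force: [0.1, 0.2, 0.3]
grip_width: 0.0598
gripper_force: 0.0
```

>>> {"op": "step_arm", "data": {"targets": [[[0, 0, 0], [0, 0, 0]], [[0, 0, 0], [0, 0, 0]], [[0, 0, 0], [0, 0, 0]], [[0, 0, 0], [0, 0, 0]], [[0, 0, 0], [0, 0, 0]], [[0, 0, 0], [0, 0, 0]], [[0, 0, 0], [0, 0, 0]], [[0, 0, 0], [0, 0, 0]]], "jaw": 0, "grip_force": 40}}

```text
time_s: 3.2
position: [0.6232, 0.0355, 0.0968]
tool_rot: [[-0.948, 0.318, 0.0], [0.318, 0.948, -0.0], [-0.0, -0.0, -1.0]]
ft_force: [-0.6, 0.0, 0.4]
grip_width: 0.0002
gripper_force: 0.0
```

The jaws closed on nothing, so I'll look.

Run:
```python
from h import *
d=grab('wrist');s=grab('scene');t=grab('top');a=np.ones((400,640),bool)
im=np.hstack([cv2.resize(d['img'],(480,300)),cv2.resize(s['img'][120:220,270:377],(320,300))])
cv2.imwrite('pics/m1.png',im[...,::-1])
P=sel(s,mask(s,'red'),(.5,.75),(-.05,.12),(.08,.15)); print('tab scene',fit(P),len(P),P.mean(0))
W=cloud(d);
for dd in (d,t):
  P=sel(dd,mask(dd,'red'),(.5,.75),(-.05,.12),(.05,.16));print(len(P),P.mean(0))
```

```text
tab scene (array([0.6234, 0.0316]), np.float64(-14.32), np.float64(0.0183)) 63 [0.62366623 0.03156519 0.11181925]
468 [0.61400343 0.03870378 0.11860131]
0 [nan nan nan]<stdin>:8: RuntimeWarning: Mean of empty slice.
  ret = um.true_divide(
```

View pics/m1.png

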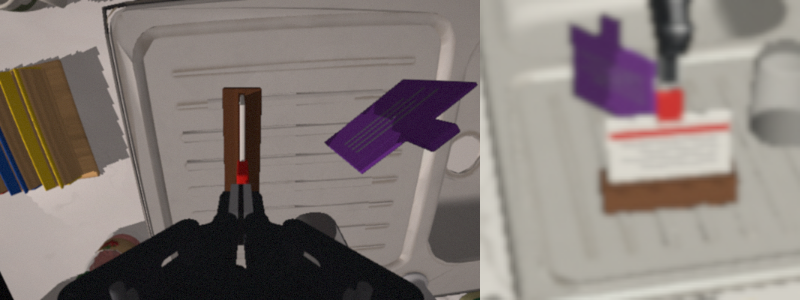

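The wrist view shows the shut fingers (240,190 of the left panel) just over or beyond the tab (242,172), with the card still standing. I'll check the fingertip position in depth.

Run:
```python
from h import *
o=env.observe();print(o['position'],o['grip_width'],o['gripper_force'],o['time_s'])
d=load('wrist');W=cloud(d)
for v in range(200,350,8): print(v,W[v,318].round(3),W[v,322].round(3),d['img'][v,320])
s=load('scene');cv2.imwrite('pics/m2.png',cv2.resize(s['img'][110:200,290:380],(540,540),interpolation=cv2.INTER_CUBIC)[...,::-1])
Ws=cloud(s)
for v in range(135,170,3): print(v,Ws[v,333].round(3),s['img'][v,333])
```

```text
[0.62318349 0.03552511 0.09679   ] 5.592590641479352e-05 0.0 3.35
200 [0.624 0.032 0.029] [0.603 0.042 0.099] [185 171 164]
208 [0.631 0.029 0.029] [0.608 0.04  0.098] [183 171 165]
216 [0.612 0.037 0.101] [0.612 0.039 0.102] [78 10 20]
224 [0.612 0.037 0.114] [0.612 0.039 0.114] [82 16 10]
232 [0.611 0.037 0.126] [0.613 0.039 0.124] [91 14 12]
240 [0.616 0.035 0.126] [0.616 0.038 0.127] [166  23  22]
248 [0.613 0.037 0.142] [0.613 0.038 0.142] [ 6  8 12]
256 [0.612 0.037 0.151] [0.613 0.039 0.152] [12  7 10]
264 [0.612 0.037 0.158] [0.613 0.038 0.158] [13 15 17]
272 [0.612 0.037 0.165] [0.613 0.038 0.164] [17 11 16]
280 [0.612 0.037 0.171] [0.613 0.039 0.172] [27 21 26]
288 [0.615 0.036 0.173] [0.616 0.037 0.172] [15 12 16]
296 [0.618 0.035 0.174] [0.618 0.037 0.174] [23 22 18]
304 [0.623 0.033 0.172] [0.623 0.035 0.172] [19 18 22]
312 [0.626 0.032 0.173] [0.627 0.034 0.173] [22 17 19]
320 [0.629 0.031 0.174] [0.63  0.033 0.174] [27 28 26]
328 [ 0.777 -0.02  -0.   ] [ 0.778 -0.016 -0.   ] [139 130 124]
336 [ 0.787 -0.024  0.   ] [ 0.789 -0.02  -0.001] [141 132 128]
344 [ 0.797 -0.027  0.002] [ 0.8   -0.023 -0.   ] [129 119 115]
135 [ 0.603 -0.007  0.201] [41 43 44]
138 [0.611 0.007 0.182] [48 50 50]
141 [0.619 0.023 0.162] [56 58 59]
144 [0.618 0.021 0.154] [58 60 61]
147 [0.619 0.023 0.143] [108 108 105]
150 [0.626 0.036 0.124] [186  96  90]
153 [0.623 0.031 0.118] [202  54  50]
156 [0.625 0.034 0.105] [201  54  49]
159 [0.623 0.031 0.098] [201  80  75]
162 [0.625 0.033 0.085] [209 159 149]
165 [0.625 0.035 0.074] [209 169 159]
168 [0.624 0.032 0.065] [203 200 192]
```

View pics/m2.png

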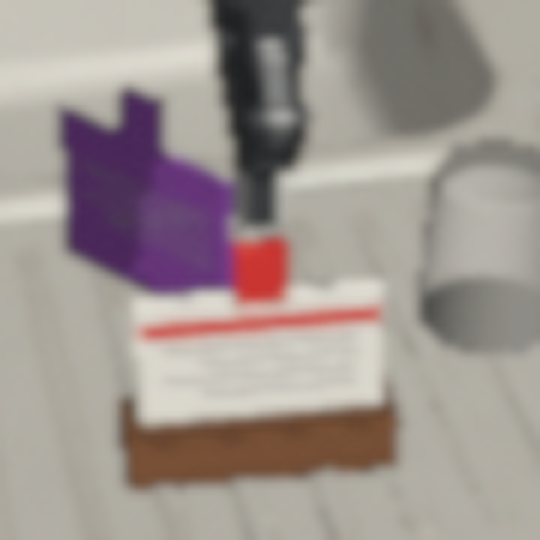

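The depth shows the shut fingertips ending at about z = 0.13, just above the tab, although the TCP reads 0.097. The fingertips really sit about 35 mm higher than the reading. I'll raise and measure this offset cleanly.

>>> {"op": "step_arm", "data": {"targets": [[[0, 0, -0.05], [0, 0, 0]], [[0, 0, -0.1], [0, 0, 0]], [[0, 0, -0.1], [0, 0, 0]], [[0, 0, -0.1], [0, 0, 0]], [[0, 0, -0.1], [0, 0, 0]]]}}

```text
time_s: 3.77
position: [0.6228, 0.0356, 0.1259]
tool_rot: [[-0.948, 0.318, -0.001], [0.318, 0.948, 0.0], [0.001, -0.0, -1.0]]
ft_force: [-0.5, -1.4, -0.5]
grip_width: 0.0001
gripper_force: 0.0
```

Run:
```python
from h import *
d=grab('wrist');s=grab('scene')
for dd,n in ((d,'w'),(s,'s')):
    W=cloud(dd);dark=dd['img'].max(2)<110
    k=dark&(abs(W[...,0]-.622)<.03)&(abs(W[...,1]-.035)<.035)&(W[...,2]>.12)&(W[...,2]<.2)
    P=W[k];print(n,len(P),np.percentile(P[:,2],[0,1,3,10,30]).round(4))
    T=P[P[:,2]<np.percentile(P[:,2],1)+.012];print(T.mean(0),T.min(0),T.max(0))
P=sel(d,mask(d,'red'),(.55,.7),(-.02,.08),(.08,.15)); print('tab',fit(P),len(P),P.mean(0),np.percentile(P[:,2],98))
o=env.observe();print(o['position'],o['q'],o['grip_width'],o['gripper_force'])
```

```text
w 1864 [0.1206 0.1235 0.126  0.1722 0.1795]
[0.6202319  0.03873558 0.12479636] [0.61131476 0.02814769 0.12064723] [0.63415202 0.04291493 0.12753836]
s 53 [0.1709 0.1726 0.1745 0.1758 0.1813]
[0.61732651 0.02475199 0.17876   ] [0.61322989 0.01938507 0.17092128] [0.62437007 0.03174596 0.1840036 ]
tab (array([0.622 , 0.0357]), np.float64(-18.67), np.float64(0.0211)) 594 [0.61965515 0.03680323 0.12261784] 0.12758915271732083
[0.62272895 0.03558803 0.12574845] [-7.58767942e+00  3.22004828e+01  6.80427114e+01  7.04653680e-04
  7.98591801e+01 -7.90417829e+01] 0.00010068655270003954 0.0
```

Run:
```python
from h import *
d=load('wrist');s=load('scene');W=cloud(d)
for v in range(222,262,2): print(v,W[v,320].round(3),d['img'][v,320])
Ws=cloud(s)
for v in range(124,152,2): print(v,*[(Ws[v,u].round(3).tolist(),s['img'][v,u].tolist()) for u in (331,334)])
```

```text
222 [0.617 0.036 0.126] [170  22  22]
224 [0.618 0.036 0.126] [172  28  23]
226 [0.619 0.035 0.128] [168  20  19]
228 [0.62  0.035 0.127] [168  23  19]
230 [0.622 0.034 0.127] [166  25  19]
232 [0.623 0.034 0.126] [165  17   9]
234 [0.624 0.033 0.127] [165  25  21]
236 [0.626 0.033 0.127] [166  24  20]
238 [0.627 0.032 0.126] [168  25  22]
240 [0.629 0.032 0.126] [164  22   8]
242 [0.63  0.032 0.126] [166  21  23]
244 [0.631 0.031 0.128] [141  22  15]
246 [0.612 0.038 0.17 ] [42 21 25]
248 [0.613 0.038 0.171] [ 7 10  9]
250 [0.612 0.038 0.174] [21 18 19]
252 [0.612 0.038 0.176] [10 12 18]
254 [0.612 0.038 0.178] [13  3  6]
256 [0.612 0.038 0.18 ] [22 17 18]
258 [0.612 0.038 0.182] [ 8  7 15]
260 [0.612 0.038 0.184] [18 14 22]
124 ([0.6, -0.002, 0.231], [35, 37, 38]) ([0.603, -0.012, 0.235], [46, 47, 49])
126 ([0.6, -0.001, 0.224], [39, 41, 42]) ([0.613, 0.007, 0.217], [47, 48, 50])
128 ([0.605, 0.007, 0.213], [48, 50, 50]) ([0.614, 0.009, 0.21], [54, 56, 57])
130 ([0.616, 0.029, 0.194], [62, 63, 63]) ([0.624, 0.027, 0.192], [56, 58, 58])
132 ([0.614, 0.026, 0.189], [71, 73, 71]) ([0.621, 0.022, 0.19], [64, 65, 66])
134 ([0.614, 0.025, 0.184], [72, 73, 72]) ([0.621, 0.021, 0.184], [65, 66, 67])
136 ([0.614, 0.026, 0.177], [71, 72, 71]) ([0.622, 0.024, 0.176], [66, 67, 67])
138 ([0.616, 0.029, 0.169], [121, 121, 117]) ([0.622, 0.024, 0.17], [123, 123, 119])
140 ([0.732, 0.258, 0.004], [204, 204, 194]) ([0.742, 0.255, 0.003], [202, 201, 191])
142 ([0.731, 0.257, -0.003], [190, 188, 178]) ([0.741, 0.253, -0.004], [184, 181, 172])
144 ([0.726, 0.246, -0.004], [177, 174, 164]) ([0.736, 0.243, -0.005], [177, 173, 164])
146 ([0.72, 0.233, -0.003], [177, 174, 165]) ([0.73, 0.23, -0.004], [177, 174, 164])
148 ([0.715, 0.224, -0.004], [176, 170, 160]) ([0.722, 0.215, -0.001], [170, 160, 151])
150 ([0.619, 0.035, 0.126], [193, 114, 107]) ([0.628, 0.034, 0.124], [184, 79, 73])
```

Both cameras put the shut tips at z ≈ 0.169 while the reading is 0.126, so I must command about 43 mm lower than the nominal height. Opening and descending carefully.

>>> {"op": "step_arm", "data": {"targets": [[[0, 0, 0], [0, 0, 0]], [[0, 0, 0], [0, 0, 0]], [[0, 0, 0], [0, 0, 0]], [[0, 0, 0], [0, 0, 0]], [[0, 0, 0.05], [0, 0, 0]], [[0, 0, 0.1], [0, 0, 0]], [[0, 0, 0.15], [0, 0, 0]], [[0, 0, 0.19], [0, 0, 0]], [[0, 0, 0.2], [0, 0, 0]]], "jaw": 55}}

```text
time_s: 4.62
position: [0.6222, 0.0356, 0.0648]
tool_rot: [[-0.948, 0.318, -0.003], [0.318, 0.948, 0.0], [0.003, -0.001, -1.0]]
ft_force: [0.2, 0.6, -0.2]
grip_width: 0.0552
gripper_force: 0.0
```

>>> {"op": "step_arm", "data": {"targets": [[[0, 0, 0.02], [0, 0, 0]], [[0, 0, 0.04], [0, 0, 0]], [[0, 0, 0.04], [0, 0, 0]]]}}

```text
time_s: 4.87
position: [0.6229, 0.0356, 0.0541]
tool_rot: [[-0.948, 0.318, -0.001], [0.318, 0.948, 0.0], [0.001, -0.0, -1.0]]
ft_force: [0.1, -0.5, -0.3]
grip_width: 0.0548
gripper_force: 0.0
```

>>> {"op": "step_arm", "data": {"targets": [[[0, 0, 0], [0, 0, 0]], [[0, 0, 0], [0, 0, 0]], [[0, 0, 0], [0, 0, 0]], [[0, 0, 0], [0, 0, 0]], [[0, 0, 0], [0, 0, 0]], [[0, 0, 0], [0, 0, 0]], [[0, 0, 0], [0, 0, 0]], [[0, 0, 0], [0, 0, 0]]], "jaw": 0, "grip_force": 50}}

```text
time_s: 5.53
position: [0.6235, 0.0356, 0.0554]
tool_rot: [[-0.948, 0.318, 0.001], [0.318, 0.948, -0.0], [-0.001, 0.0, -1.0]]
ft_force: [0.9, 0.9, 4.7]
grip_width: 0.0084
gripper_force: 49.7
```

>>> {"op": "step_arm", "data": {"targets": [[[0, 0, -0.03], [0, 0, 0]], [[0, 0, -0.08], [0, 0, 0]], [[0, 0, -0.14], [0, 0, 0]], [[0, 0, -0.2], [0, 0, 0]], [[0, 0, -0.25], [0, 0, 0]], [[0, 0, -0.28], [0, 0, 0]], [[0, 0, -0.29], [0, 0, 0]], [[0, 0, -0.29], [0, 0, 0]]]}}

```text
time_s: 6.2
position: [0.6231, 0.0355, 0.1421]
tool_rot: [[-0.948, 0.318, 0.0], [0.318, 0.948, -0.0], [-0.0, -0.0, -1.0]]
ft_force: [0.6, -0.7, -1.0]
grip_width: 0.0086
gripper_force: 48.8
```

Run:
```python
from h import *
d=grab('wrist');o=env.observe()
P=sel(d,mask(d,'red'),(.4,.65),(-.34,-.2),(.04,.06));print('lips',fit(P),len(P))
plan((.5078,-.2738,.142),80.1,o)
P=sel(d,np.ones((400,640),bool),(.5,.75),(-.05,.12),(.16,.192));print('card',fit(P),len(P))
s=grab('scene');W=cloud(s);k=(W[...,2]>.08)&(W[...,2]<.22)&(W[...,0]>.55)&(W[...,0]<.68)&(abs(W[...,1]-.03)<.03)
w=W[k&mask(s,'white')];print('white z',np.percentile(w[:,2],[1,99]), fit(w),len(w))
```

```text
lips (array([ 0.5382, -0.2776]), np.float64(-22.46), np.float64(0.074)) 951
shift [ 0.0356 -1.0995 -0.0022] turn [-0.0002 -0.0013 -0.1922] cur [0.6229 0.0355 0.1412] 71.5 F [ 0.1 -0.1 -1.4] w 0.0086 t 6.25
card (array([0.6221, 0.0346]), np.float64(-19.03), np.float64(0.1157)) 1541
white z [0.08958245 0.18364529] (array([0.6239, 0.0325]), np.float64(-18.6), np.float64(0.1135)) 1069
```

Card is held upright, top edge at about 0.185. Carrying it toward the red slot.

>>> {"op": "step_arm", "data": {"targets": [[[0, -0.04, 0], [0, 0, 0]], [[0.005, -0.11, 0], [0, 0, -0.02]], [[0.01, -0.2, 0], [0, 0, -0.05]], [[0.012, -0.3, 0], [0, 0, -0.08]], [[0.016, -0.4, 0], [0, 0, -0.11]], [[0.02, -0.5, 0], [0, 0, -0.14]], [[0.024, -0.6, 0], [0, 0, -0.17]], [[0.028, -0.7, 0], [0, 0, -0.19]], [[0.032, -0.8, 0], [0, 0, -0.19]], [[0.033, -0.88, 0], [0, 0, -0.19]]]}}

```text
time_s: 7.13
position: [0.528, -0.2139, 0.1411]
tool_rot: [[-0.985, 0.175, -0.002], [0.175, 0.985, 0.0], [0.002, 0.0, -1.0]]
ft_force: [0.6, -0.5, -0.2]
grip_width: 0.0085
gripper_force: 48.8
```

>>> {"op": "step_arm", "data": {"targets": [[[0.03, -0.06, 0], [0, 0, 0]], [[0.03, -0.12, 0], [0, 0, 0]], [[0.03, -0.17, 0], [0, 0, 0]], [[0.03, -0.2, 0], [0, 0, 0]], [[0.03, -0.21, 0], [0, 0, 0]], [[0.03, -0.21, 0], [0, 0, 0]]]}}

```text
time_s: 7.63
position: [0.5099, -0.2725, 0.1415]
tool_rot: [[-0.985, 0.174, -0.0], [0.174, 0.985, 0.0], [0.0, 0.0, -1.0]]
ft_force: [-0.2, 0.2, -1.5]
grip_width: 0.008
gripper_force: 48.8
```

Run:
```python
from h import *
d=grab('wrist');save(d,'w2.png');t=grab('top');s=grab('scene');o=env.observe()
for n,x in (('w',d),('s',s),('t',t)):
  P=sel(x,mask(x,'red'),(.4,.65),(-.34,-.2),(.044,.055));print(n,'lips',fit(P),len(P))
  P=sel(x,mask(x,'blue'),(.4,.65),(-.34,-.18),(.044,.055));print('blips',fit(P) if len(P)>5 else 0,len(P))
  P=sel(x,np.ones((400,640),bool),(.42,.6),(-.32,-.22),(.168,.19));print('card',fit(P),len(P))
plan((.5078,-.2738,.142),80.1,o)
```

```text
w lips (array([ 0.5042, -0.2664]), np.float64(-9.7), np.float64(0.1159)) 1776
blips (array([ 0.5192, -0.2181]), np.float64(-9.63), np.float64(0.1288)) 1935
card (array([ 0.509 , -0.2735]), np.float64(-10.47), np.float64(0.1159)) 1417
s lips (array([ 0.5103, -0.2649]), np.float64(-9.54), np.float64(0.1248)) 176
blips (array([ 0.4644, -0.2075]), np.float64(-6.69), np.float64(0.0163)) 18
card (array([ 0.5124, -0.2747]), np.float64(-9.52), np.float64(0.1148)) 353
t lips (array([ 0.4828, -0.2605]), np.float64(-10.73), np.float64(0.0433)) 24
blips (array([ 0.5468, -0.224 ]), np.float64(-19.57), np.float64(0.0719)) 56
card (array([ 0.4671, -0.2644]), np.float64(-7.56), np.float64(0.0302)) 23
shift [ 0.0066 -0.0097 -0.0008] turn [ 0.0004 -0.0002 -0.0009] cur [ 0.5102 -0.2713  0.1418] 80.1 F [ 0.2 -0.1 -1.3] w 0.0085 t 7.7833
```

View pics/w2.png

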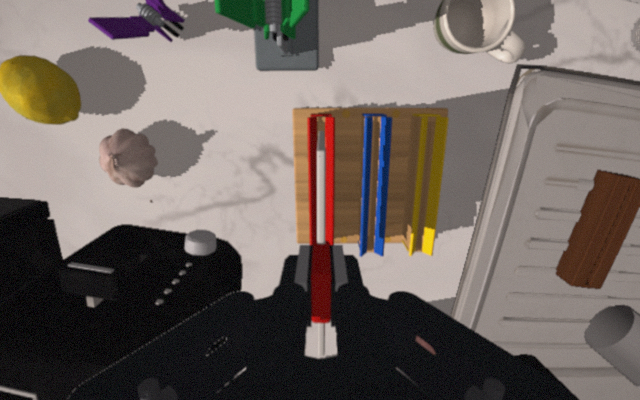

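The wrist view shows the card (320,200) hanging between the red lips (312 and 330), slightly right of centre by perspective. I'll fit each lip separately.

Run:
```python
from h import *
d=load('wrist');th=np.radians(-9.7);v=np.array([np.cos(th),np.sin(th)]);n=np.array([-v[1],v[0]]);c=np.array([.5102,-.2713])
for z0 in ((.046,.055),(.04,.046)):
  for col in ('red','blue'):
    P=sel(d,mask(d,col),(.4,.65),(-.34,-.18),z0)
    a=(P[:,:2]-c)@n*1000; b=(P[:,:2]-c)@v*1000
    print(col,z0,np.histogram(a,bins=np.arange(-20,80,2)))if 0 else print(col,[(int(e),int(h)) for h,e in zip(*np.histogram(a,bins=np.arange(-20,80,2)))if h>10],np.percentile(b,[1,99]))
P=sel(d,np.ones((400,640),bool),(.42,.6),(-.32,-.22),(.1,.188));w=np.median((P[:,:2]-c)@n)*1000
for zz in (.1,.13,.16,.18):
  Q=P[abs(P[:,2]-zz)<.01];print('card n',zz,len(Q),np.median((Q[:,:2]-c)@n)*1000,np.percentile((Q[:,:2]-c)@v*1000,[1,99]))
s=load('scene');P=sel(s,mask(s,'red'),(.4,.65),(-.34,-.2),(.046,.055));print('scene red +lip',np.median((P[:,:2]-c)@n)*1000,np.percentile((P[:,:2]-c)@v*1000,[1,99]))
P=sel(s,mask(s,'white'),(.42,.6),(-.32,-.22),(.08,.188));
for zz in (.1,.14,.18):
  Q=P[abs(P[:,2]-zz)<.01];print('scene card n',zz,len(Q),np.median((Q[:,:2]-c)@n)*1000,np.percentile((Q[:,:2]-c)@v*1000,[1,99]))
```

```text
red [(-14, 182), (-12, 287), (-10, 183), (4, 197), (6, 253), (8, 262), (10, 29)] [-65.70530147  53.16097992]
blue [(36, 297), (38, 251), (40, 177), (54, 181), (56, 379), (58, 234)] [-65.41674413  65.91983249]
red [(-10, 89), (-8, 152), (-6, 13), (2, 271), (4, 54)] [-65.65789664  51.97906687]
blue [(40, 48), (42, 181), (50, 15), (52, 347), (54, 188)] [-66.1525278   65.89101793]
card n 0.1 7 -1.542851167802315 [-59.07175405 -58.69550867]
card n 0.13 22 -1.609345836848566 [-59.00870807 -58.0248931 ]
card n 0.16 40 -1.6701658814578848 [-59.03700718 -56.77239148]
card n 0.18 1275 -2.018591354595085 [-58.81875862  58.92015707]
scene red +lip 7.166127112849475 [-62.52016851  58.39268011]
scene card n 0.1 326 -2.8186551113587424 [-56.78563028  60.69022699]
scene card n 0.14 364 -2.96520052636998 [-56.78593337  61.34231886]
scene card n 0.18 225 -2.7290448345008085 [-56.40865692  61.49165638]
```

Card is centred within about 0.5 mm of the slot in both directions. Lowering it.

>>> {"op": "step_arm", "data": {"targets": [[[0, 0, 0.03], [0, 0, 0]], [[0, 0, 0.08], [0, 0, 0]], [[0, 0, 0.12], [0, 0, 0]], [[0, 0, 0.15], [0, 0, 0]], [[0, 0, 0.17], [0, 0, 0]], [[0, 0, 0.19], [0, 0, 0]], [[0, 0, 0.21], [0, 0, 0]], [[0, 0, 0.23], [0, 0, 0]], [[0, 0, 0.24], [0, 0, 0]], [[0, 0, 0.24], [0, 0, 0]]]}}

```text
time_s: 8.62
position: [0.5098, -0.2719, 0.0692]
tool_rot: [[-0.985, 0.174, -0.001], [0.174, 0.985, 0.001], [0.001, 0.001, -1.0]]
ft_force: [0.6, -0.4, -0.6]
grip_width: 0.0083
gripper_force: 48.8
```

>>> {"op": "step_arm", "data": {"targets": [[[0, 0, 0.01], [0, 0, 0]], [[0, 0, 0.02], [0, 0, 0]], [[0, 0, 0.025], [0, 0, 0]], [[0, 0, 0.027], [0, 0, 0]], [[0, 0, 0.027], [0, 0, 0]]]}}

```text
time_s: 9.03
position: [0.5101, -0.2723, 0.0629]
tool_rot: [[-0.985, 0.174, 0.001], [0.174, 0.985, -0.001], [-0.001, -0.001, -1.0]]
ft_force: [-2.5, 0.7, 7.9]
grip_width: 0.0081
gripper_force: 50.2
```

Floor contact (8 N) at the expected height. Releasing and rising.

>>> {"op": "step_arm", "data": {"targets": [[[0, 0, 0], [0, 0, 0]], [[0, 0, 0], [0, 0, 0]], [[0, 0, 0], [0, 0, 0]], [[0, 0, 0], [0, 0, 0]], [[0, 0, 0], [0, 0, 0]], [[0, 0, -0.03], [0, 0, 0]], [[0, 0, -0.1], [0, 0, 0]], [[0, 0, -0.2], [0, 0, 0]], [[0, 0, -0.28], [0, 0, 0]], [[0, 0, -0.3], [0, 0, 0]]], "jaw": 50}}

```text
time_s: 9.87
position: [0.5113, -0.2731, 0.1565]
tool_rot: [[-0.985, 0.173, 0.006], [0.173, 0.985, -0.005], [-0.006, -0.004, -1.0]]
ft_force: [-0.8, 0.1, 1.0]
grip_width: 0.0498
gripper_force: 0.0
```

Run:
```python
from h import *
d=grab('wrist');s=grab('scene');o=env.observe();a=np.ones((400,640),bool)
for n,x in (('w',d),('s',s)):
  for lo,hi in ((.09,.108),(.055,.085)):
    P=sel(x,a,(.42,.6),(-.32,-.23),(lo,hi));print(n,'card',fit(P),len(P),np.percentile(P[:,2],98))
  P=sel(x,mask(x,'red'),(.42,.6),(-.32,-.23),(.108,.15));print('tab',fit(P),len(P),np.percentile(P[:,2],98))
  g=(hsv(x)[...,0]>45)&(hsv(x)[...,0]<85)&(hsv(x)[...,1]>100)
  for lo,hi in ((.06,.095),(.1,.125),(.125,.16)):
    P=sel(x,g,(.28,.45),(-.37,-.2),(lo,hi))
    if len(P)>5: print('clip',fit(P),len(P),P.max(0).round(3),P.min(0).round(3))
plan((.367,-.2815,.20),80.3,o);print(o['q'])
im=np.hstack([cv2.resize(d['img'],(480,300)),cv2.resize(s['img'][215:315,250:360],(320,300),interpolation=cv2.INTER_CUBIC)])
cv2.imwrite('pics/m3.png',im[...,::-1])
```

```text
w card (array([ 0.5102, -0.2727]), np.float64(-10.29), np.float64(0.1166)) 554 0.10730429282523071
w card (array([ 0.4521, -0.2628]), np.float64(88.41), np.float64(0.0035)) 14 0.07928297975833566
tab (array([ 0.5104, -0.2724]), np.float64(-9.82), np.float64(0.0244)) 530 0.13541583674950888
clip (array([ 0.3739, -0.2811]), np.float64(60.86), np.float64(0.0227)) 336 [ 0.381 -0.27   0.095] [ 0.357 -0.294  0.06 ]
clip (array([ 0.371 , -0.2818]), np.float64(82.37), np.float64(0.0373)) 930 [ 0.383 -0.262  0.125] [ 0.359 -0.304  0.1  ]
clip (array([ 0.3744, -0.2819]), np.float64(82.12), np.float64(0.0503)) 493 [ 0.383 -0.256  0.139] [ 0.364 -0.308  0.125]
s card (array([ 0.5118, -0.2752]), np.float64(-9.89), np.float64(0.1155)) 317 0.10670874045719998
s card (array([ 0.5118, -0.2753]), np.float64(-10.04), np.float64(0.1156)) 460 0.08398660352982994
tab (array([ 0.5101, -0.2767]), np.float64(-16.05), np.float64(0.0227)) 111 0.13428514005156741
clip (array([ 0.3644, -0.2894]), np.float64(-31.77), np.float64(0.0224)) 91 [ 0.375 -0.272  0.091] [ 0.358 -0.295  0.061]
clip (array([ 0.3684, -0.2836]), np.float64(81.34), np.float64(0.0421)) 141 [ 0.38  -0.262  0.125] [ 0.356 -0.305  0.1  ]
clip (array([ 0.3673, -0.283 ]), np.float64(83.58), np.float64(0.049)) 80 [ 0.38  -0.258  0.138] [ 0.356 -0.308  0.125]
shift [ 0.4653 -0.113  -0.1567] turn [-0.002   0.0036 -0.0066] cur [ 0.5105 -0.2724  0.1533] 80.0 F [-0.4 -0.4 -1. ] w 0.0498 t 9.9667
[-3.98038960e+01  2.63460982e+01  7.37668276e+01  4.04846048e-04
  7.97026477e+01 -1.19808940e+02]
```

View pics/m3.png

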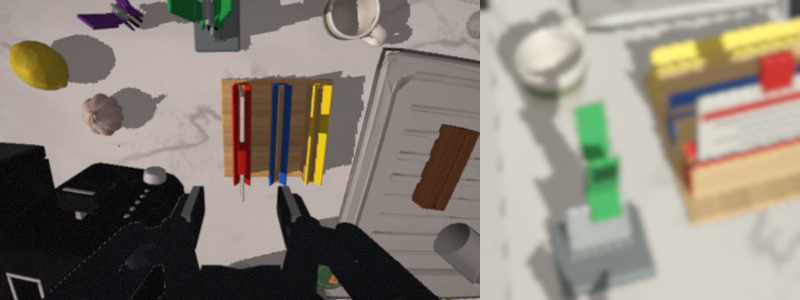

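The card is fully down in the red slot (top edge at 0.106, tab top at 0.134), standing free. The clip is at (207,20) left panel and (597,160) right panel. Moving above it.

>>> {"op": "step_arm", "data": {"targets": [[[0.03, -0.01, 0], [0, 0, 0]], [[0.09, -0.025, 0], [0, 0, 0]], [[0.17, -0.045, 0], [0, 0, -0.01]], [[0.25, -0.065, 0], [0, 0, -0.02]], [[0.33, -0.085, 0], [0, 0, -0.033]], [[0.4, -0.1, 0], [0, 0, -0.033]], [[0.44, -0.11, 0], [0, 0, -0.033]], [[0.456, -0.113, 0], [0, 0, -0.033]], [[0.456, -0.113, 0], [0, 0, -0.033]]], "jaw": 78}}

```text
time_s: 10.72
position: [0.3687, -0.2817, 0.1513]
tool_rot: [[-0.989, 0.149, -0.001], [0.149, 0.989, 0.001], [0.001, 0.001, -1.0]]
ft_force: [0.7, -0.2, 0.7]
grip_width: 0.078
gripper_force: 0.0
```

Run:
```python
from h import *
d=grab('wrist');s=grab('scene');o=env.observe()
for n,x in (('w',d),('s',s)):
  W=cloud(x);k=(W[...,2]>.14)&(W[...,2]<.235)&(abs(W[...,0]-o['position'][0])<.03)&(abs(W[...,1]-o['position'][1])<.06)&(x['img'].max(2)<130)
  P=W[k];print(n,'tip z',np.percentile(P[:,2],[0,1,3,10]).round(4),len(P))
  g=(hsv(x)[...,0]>45)&(hsv(x)[...,0]<85)&(hsv(x)[...,1]>100)
  for lo,hi in ((.06,.095),(.1,.125),(.125,.16)):
    P=sel(x,g,(.28,.45),(-.37,-.2),(lo,hi))
    if len(P)>5: print('clip',fit(P),len(P),np.percentile(P,98,0).round(3),np.percentile(P,2,0).round(3))
plan((.370,-.282,.15),81.5,o)
save(d,'w3.png')
```

```text
w tip z [0.1993 0.2018 0.2032 0.2071] 4036
clip (array([ 0.3604, -0.28  ]), np.float64(78.38), np.float64(0.0238)) 264 [ 0.376 -0.269  0.094] [ 0.356 -0.292  0.061]
clip (array([ 0.366 , -0.2809]), np.float64(82.67), np.float64(0.0373)) 747 [ 0.378 -0.262  0.124] [ 0.354 -0.3    0.101]
clip (array([ 0.3664, -0.2812]), np.float64(83.67), np.float64(0.0493)) 624 [ 0.381 -0.256  0.139] [ 0.354 -0.306  0.125]
s tip z [0.201  0.2012 0.2026 0.2066] 77
clip (array([ 0.3648, -0.2901]), np.float64(-27.04), np.float64(0.0211)) 91 [ 0.375 -0.274  0.091] [ 0.358 -0.294  0.061]
clip (array([ 0.3682, -0.2839]), np.float64(81.77), np.float64(0.0429)) 141 [ 0.379 -0.262  0.125] [ 0.356 -0.305  0.1  ]
clip (array([ 0.365 , -0.2827]), np.float64(88.32), np.float64(0.0486)) 53 [ 0.371 -0.258  0.137] [ 0.356 -0.307  0.126]
shift [-0.0004 -0.0006  0.005 ] turn [ 0.0003  0.0001 -0.0003] cur [ 0.3699 -0.2818  0.1515] 81.5 F [ 0. -0. -0.] w 0.0777 t 10.8167
```

View pics/w3.png

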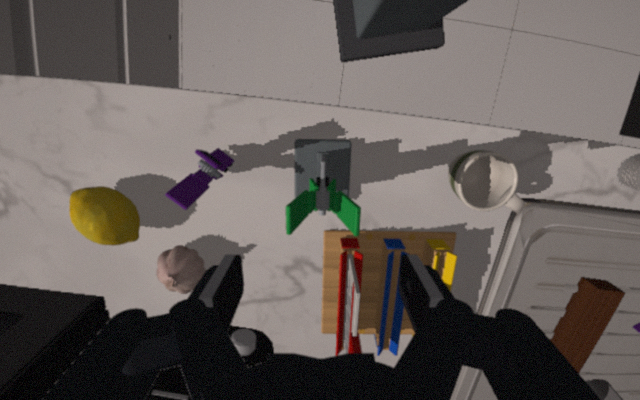

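The wrist view shows the green clip (322,205) centred between the open fingers, with the decoy clear at (205,175). Descending round the handles.

>>> {"op": "step_arm", "data": {"targets": [[[0.006, 0.001, 0.03], [0, 0, -0.01]], [[0.006, 0.001, 0.08], [0, 0, -0.01]], [[0.006, 0.001, 0.14], [0, 0, -0.01]], [[0.006, 0.001, 0.2], [0, 0, -0.01]], [[0.006, 0.001, 0.25], [0, 0, -0.01]], [[0.006, 0.001, 0.28], [0, 0, -0.01]], [[0.006, 0.001, 0.288], [0, 0, -0.01]], [[0.006, 0.001, 0.288], [0, 0, -0.01]]]}}

```text
time_s: 11.48
position: [0.3682, -0.2809, 0.0647]
tool_rot: [[-0.99, 0.139, -0.001], [0.139, 0.99, 0.001], [0.001, 0.001, -1.0]]
ft_force: [-0.1, -0.3, -0.4]
grip_width: 0.0779
gripper_force: 0.0
```

>>> {"op": "step_arm", "data": {"targets": [[[0, 0, 0], [0, 0, 0]], [[0, 0, 0], [0, 0, 0]], [[0, 0, 0], [0, 0, 0]], [[0, 0, 0], [0, 0, 0]], [[0, 0, 0], [0, 0, 0]], [[0, 0, 0], [0, 0, 0]], [[0, 0, 0], [0, 0, 0]], [[0, 0, 0], [0, 0, 0]]], "jaw": 0, "grip_force": 35}}

```text
time_s: 12.15
position: [0.3677, -0.2812, 0.0654]
tool_rot: [[-0.99, 0.14, 0.0], [0.14, 0.99, -0.0], [-0.0, -0.0, -1.0]]
ft_force: [0.2, -1.2, -0.6]
grip_width: 0.0248
gripper_force: 38.7
```

Run:
```python
from h import *
d=grab('wrist');s=grab('scene');o=env.observe()
plan((.368,-.2815,.065),82,o);print(o['gripper_force'])
cv2.imwrite('pics/m4.png',np.hstack([cv2.resize(d['img'],(480,300)),cv2.resize(s['img'][215:315,250:360],(320,300),interpolation=cv2.INTER_CUBIC)])[...,::-1])
```

```text
shift [-0.0012 -0.0009  0.0011] turn [-0.      0.     -0.0014] cur [ 0.3677 -0.2812  0.0653] 81.9 F [ 0.1  0.6 -0.4] w 0.025 t 12.25
38.69052529335022
```

View pics/m4.png

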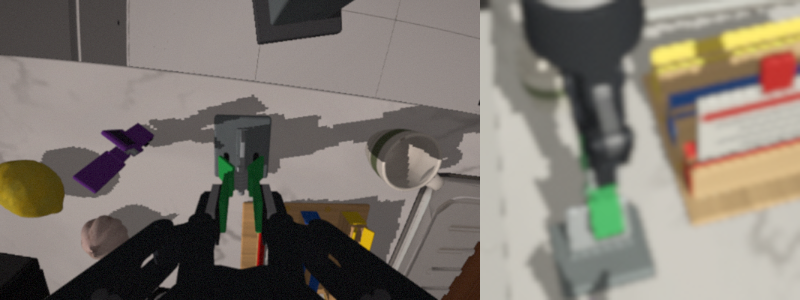

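The clip is squeezed to its stop (25 mm over the handles, jaws apart at (228,160)/(255,160)). Lifting straight up.

>>> {"op": "step_arm", "data": {"targets": [[[0, 0, -0.02], [0, 0, 0]], [[0, 0, -0.06], [0, 0, 0]], [[0, 0, -0.12], [0, 0, 0]], [[0, 0, -0.19], [0, 0, 0]], [[0, 0, -0.26], [0, 0, 0]], [[0, 0, -0.31], [0, 0, 0]], [[0, 0, -0.33], [0, 0, 0]], [[0, 0, -0.33], [0, 0, 0]]]}}

```text
time_s: 12.92
position: [0.3681, -0.2816, 0.1656]
tool_rot: [[-0.99, 0.14, 0.002], [0.14, 0.99, -0.002], [-0.002, -0.002, -1.0]]
ft_force: [-0.4, 0.0, -1.4]
grip_width: 0.0252
gripper_force: 38.7
```

Run:
```python
from h import *
d=grab('wrist');s=grab('scene');o=env.observe();p=o['position']
for n,x in (('w',d),('s',s)):
  g=(hsv(x)[...,0]>45)&(hsv(x)[...,0]<85)&(hsv(x)[...,1]>100)
  P=sel(x,g,(.28,.45),(-.37,-.2),(.12,.3));q=P-p
  print(n,len(P),np.percentile(q,[1,3,50,97,99],axis=0).round(4).tolist())
  Q=P[P[:,2]<np.percentile(P[:,2],2)+.01]; print('tips',(np.median(Q,0)-p).round(4),np.percentile(Q-p,[3,97],axis=0).round(4).tolist())
plan((.4748,-.2673,p[2]),80.1,o)
```

```text
w 5179 [[-0.0204, -0.0563, -0.0071], [-0.0195, -0.0504, -0.0044], [-0.0081, 0.0035, 0.0692], [0.0096, 0.0514, 0.1309], [0.014, 0.0577, 0.1342]]
tips [-0.0042  0.012  -0.0026] [[-0.0132, -0.021, -0.0109], [0.0098, 0.0182, 0.0038]]
s 185 [[-0.0116, -0.0228, -0.0123], [-0.0108, -0.0216, -0.0107], [-0.0027, -0.0142, 0.0047], [0.0061, -0.0085, 0.0294], [0.0065, 0.0006, 0.0314]]
tips [-0.0025 -0.0186 -0.0065] [[-0.0108, -0.0228, -0.0123], [0.0057, -0.0109, -0.0015]]
shift [-3.48e-01  9.49e-02 -2.00e-04] turn [ 0.0009 -0.0009  0.0408] cur [ 0.3674 -0.2808  0.1637] 81.9 F [-0.1  0.5 -0.7] w 0.0249 t 13.0167
```

>>> {"op": "step_arm", "data": {"targets": [[[-0.03, 0.01, 0], [0, 0, 0]], [[-0.09, 0.025, 0], [0, 0, 0.01]], [[-0.16, 0.045, 0], [0, 0, 0.02]], [[-0.23, 0.065, 0], [0, 0, 0.03]], [[-0.29, 0.08, 0], [0, 0, 0.04]], [[-0.33, 0.09, 0], [0, 0, 0.04]], [[-0.348, 0.095, 0], [0, 0, 0.04]], [[-0.348, 0.095, 0], [0, 0, 0.04]], [[-0.348, 0.095, 0], [0, 0, 0.04]]]}}

```text
time_s: 13.77
position: [0.4748, -0.2673, 0.1636]
tool_rot: [[-0.985, 0.171, -0.001], [0.171, 0.985, 0.001], [0.001, 0.001, -1.0]]
ft_force: [-0.7, 0.3, -0.3]
grip_width: 0.0249
gripper_force: 38.7
```

```bash
cat > chk.py <<'E'
from h import *
d=grab('wrist');s=grab('scene');o=env.observe();p=o['position'];a=np.ones((400,640),bool)
th=np.radians(-9.9);v=np.array([np.cos(th),np.sin(th)]);n=np.array([-v[1],v[0]]);c=p[:2]
T=lambda P:np.stack([(P[:,:2]-c)@v,(P[:,:2]-c)@n,P[:,2]],1)*1000
for k,x in (('w',d),('s',s)):
  g=(hsv(x)[...,0]>45)&(hsv(x)[...,0]<85)&(hsv(x)[...,1]>100)
  G=T(sel(x,g,(.4,.56),(-.34,-.2),(.06,.19)))
  Q=G[G[:,2]<np.percentile(G[:,2],2)+10]
  print(k,'jaws z',np.percentile(G[:,2],[1,99]).round(1),'n hist',[(int(e),int(h)) for h,e in zip(*np.histogram(Q[:,1],bins=np.arange(-30,32,3))) if h>2],'v',np.percentile(Q[:,0],[2,98]).round(1))
  C=T(sel(x,mask(x,'white')|(hsv(x)[...,1]<50)&(hsv(x)[...,2]>110),(.43,.6),(-.31,-.24),(.094,.112)))
  print(' card top n',np.median(C[:,1]).round(1),'z',np.percentile(C[:,2],98).round(1),'v',np.percentile(C[:,0],[2,98]).round(1),len(C))
  R=T(sel(x,mask(x,'red'),(.45,.6),(-.31,-.23),(.112,.15)))
  if len(R)>5: print(' tab v',np.percentile(R[:,0],[2,98]).round(1),'n',np.median(R[:,1]).round(1),len(R))
plan(p,80.1,o)
E
python3 chk.py
```

```text
w jaws z [149.9 189.3] n hist [(-21, 87), (-18, 71), (-15, 11), (9, 4), (12, 20), (15, 112), (18, 64)] v [-11.4   8.7]
 card top n 0.5 z 107.5 v [-22.   94.4] 338
 tab v [36.  48.4] n 0.4 134
s jaws z [144.6 189.3] n hist [(-21, 20), (-18, 5), (9, 3)] v [-10.1   9.2]
 card top n -0.8 z 106.5 v [-19.7  95.9] 193
 tab v [25.9 48.3] n -3.0 99
shift [0. 0. 0.] turn [ 0.0004 -0.0009  0.0002] cur [ 0.4744 -0.2676  0.1641] 80.1 F [ 0.   0.2 -0. ] w 0.0249 t 13.8667
```

Jaws straddle the card's line within about 1 mm, 14 mm beside the tab. Lowering 57 mm.

>>> {"op": "step_arm", "data": {"targets": [[[0, 0, 0.02], [0, 0, 0]], [[0, 0, 0.05], [0, 0, 0]], [[0, 0, 0.08], [0, 0, 0]], [[0, 0, 0.11], [0, 0, 0]], [[0, 0, 0.14], [0, 0, 0]], [[0, 0, 0.165], [0, 0, 0]], [[0, 0, 0.18], [0, 0, 0]], [[0, 0, 0.19], [0, 0, 0]], [[0, 0, 0.19], [0, 0, 0]], [[0, 0, 0.19], [0, 0, 0]]]}}

```text
time_s: 14.7
position: [0.4752, -0.2677, 0.1074]
tool_rot: [[-0.985, 0.171, 0.0], [0.171, 0.985, -0.0], [-0.0, -0.0, -1.0]]
ft_force: [0.2, 0.8, -0.4]
grip_width: 0.0244
gripper_force: 38.7
```

```bash
python3 chk.py
python3 - <<'E'
from h import *
d=load('wrist');s=load('scene')
cv2.imwrite('pics/m5.png',np.hstack([cv2.resize(d['img'][100:350,200:440],(400,416),interpolation=cv2.INTER_CUBIC),cv2.resize(s['img'][205:300,295:387],(400,416),interpolation=cv2.INTER_CUBIC)])[...,::-1])
E
```

```text
w jaws z [ 97.1 178.8] n hist [(-21, 96), (-18, 90), (-15, 13), (9, 6), (12, 55), (15, 115), (18, 51)] v [-11.8   8. ]
 card top n -0.1 z 107.4 v [-23.3  94.8] 230
 tab v [22.8 46.4] n 0.4 707
s jaws z [ 93.1 173.1] n hist [(-24, 3), (-21, 24), (-18, 15), (12, 4)] v [-9.7  7.3]
 card top n -0.8 z 107.7 v [-21.7  95.2] 141
 tab v [25.1 47.5] n -3.1 98
shift [0. 0. 0.] turn [-0.0006  0.0009  0.0009] cur [ 0.4753 -0.2677  0.1077] 80.1 F [-0.   0.1  0.3] w 0.0252 t 14.8
```

View pics/m5.png

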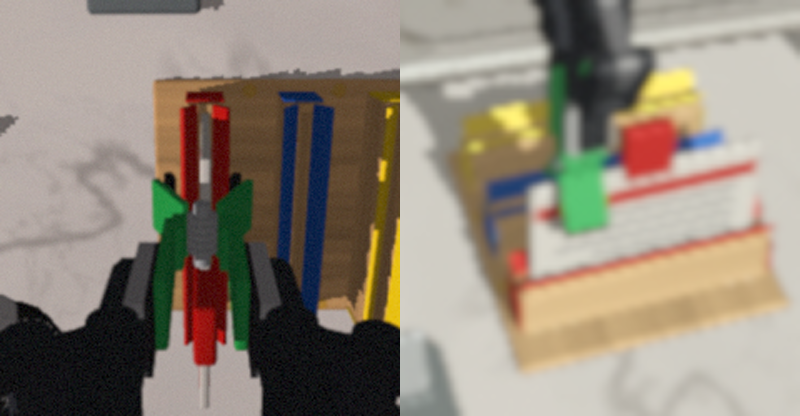

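The jaws straddle the card beside the tab (green jaws at (165,220)/(240,220) with the card at (205,160) between). They're only about 12 mm down, so I'll lower another 6 mm.

>>> {"op": "step_arm", "data": {"targets": [[[0, 0, 0.008], [0, 0, 0]], [[0, 0, 0.015], [0, 0, 0]], [[0, 0, 0.02], [0, 0, 0]], [[0, 0, 0.02], [0, 0, 0]], [[0, 0, 0.02], [0, 0, 0]], [[0, 0, 0.02], [0, 0, 0]]]}}

```text
time_s: 15.3
position: [0.4751, -0.2676, 0.1014]
tool_rot: [[-0.985, 0.171, 0.0], [0.171, 0.985, -0.0], [-0.0, -0.0, -1.0]]
ft_force: [0.4, -0.4, -0.0]
grip_width: 0.0247
gripper_force: 38.7
```

```bash
python3 chk.py
```

```text
w jaws z [ 91.4 186.8] n hist [(-21, 101), (-18, 92), (-15, 13), (9, 5), (12, 62), (15, 114), (18, 46)] v [-11.8   7.9]
 card top n -0.1 z 107.2 v [-23.   95.5] 262
 tab v [22.9 46.7] n -0.2 783
s jaws z [ 88.3 166.7] n hist [(-24, 4), (-21, 24), (-18, 18)] v [-9.9  8. ]
 card top n -1.5 z 106.8 v [-21.7  96.2] 145
 tab v [25.2 47.3] n -3.8 99
shift [0. 0. 0.] turn [-0.0001  0.0001  0.0009] cur [ 0.4751 -0.2676  0.1014] 80.1 F [ 0.2 -0.5 -0.6] w 0.025 t 15.4
```

Jaws are about 18 mm down on each side, centred, with no contact force. Handing in.

```bash
python3 -c "
from rig import close_job
print(close_job())"
```

```text
the job is handed in; nothing more can be done
None
```

The job is handed in at about 15 s of the 58 s: the card stands fully down in the red slot, released, and the green clip is held squeezed wide open over its top edge beside the tab, jaws about 18 mm down each side, with no contact force measured.

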